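# Click the filter turret round to station three under the inspection camera

### The arm

A 7-joint arm with a two-finger parallel gripper is mounted at the origin on the work surface. World frame = base frame: x ahead of the robot, y to its left, z up, the work surface at z = 0. Lengths are in m, angles in rad, forces in N, time in s.
With the tool pointing down it reaches from about 0.425 to 0.825 m from the base axis. Payload 3.6 kg.
Tool frame: the origin (TCP) lies between the finger pads; the fingertips stand 17 mm ahead of it and the grasp point (between the pads) lies 2 mm behind it; z points along the fingers, y is the line along which they close (so a half turn about z gives the same grasp; the last joint's range is limited). The gripper opens to 93 mm and grips with 3 to 60 N. Pads are 15 mm wide; open, the fingers measure 128 mm over their backs; the gripper's body (75 mm by 188 mm) begins 65 mm behind the grasp point.
Start: joints at [1.181, 0.615, -0.013, 1.423, 0.008, 1.103, -0.04], TCP at [0.231, -0.607, 0.236] pointing down, gripper open.
Joint ranges: [-3.12, 3.12], [-0.3, 2.06], [-1.34, 1.32], [0.26, 2.42], [-1.36, 4.5], [0.01, 1.98], [-2.84, 2.84]. Speed limits (rad/s): [2.79, 2.79, 3.14, 3.14, 3.14, 3.14, 3.14].

### API

Orientations are given as a unit quaternion [x, y, z, w].
In Python, from plant import env, capture, workorder, readout gives the robot as it stands. Calls block until the motion is done:
- env.reach(position, orientation): joint-space move of the TCP to a pose.
- env.servo_line(position, frame=None, rate=0.15, force_limit=None): straight line of the TCP; frame=None keeps the orientation; rate is the mean speed in m/s. With force_limit (N) it stops when the force on the tool has changed by that much, and returns True; else False.
- env.move_joints(angles): joint-space move.
- env.gripper_open() and env.gripper_close(): open the fingers fully, or close them until they stop; the grip force is fixed at half the most.
- env.sleep(seconds).
- env.solve_ik(position, orientation): joint angles nearest the present ones, or None.
- capture(name): name is "scene" or "top"; returns a dict with "img" (420x560x3 uint8, blue, green, red), "fx", "fy", "cx", "cy" (pixels), "R" (3x3) and "t" (3): a world point X has camera coordinates R X + t. Camera axes: x right, y down, z forward; pixel columns grow to the right and rows downward; lengths in m; the calibration is good to about 2 mm. A picture is of the moment at which its call begins. There is no depth.
A pose or a line that the arm cannot do raises env.IKError and nothing moves.
- workorder.sign_off(): hands the job in; it is judged then, once.
Readings, each from a call of its own:
- readout.get_time(): time.
- readout.get_q(): joint angles.
- readout.get_joint_vel(): joint speeds.
- readout.get_joint_efforts(): joint torques, N m.
- readout.get_tcp_pos(): TCP position.
- readout.get_eef_rot(): TCP orientation.
- readout.get_wrist_force(): force on the tool from outside, world axes, zero at the start.
- readout.get_wrist_torque(): the same for the moment, N m.
- readout.get_width(): opening from 0.0 (shut) to 1.0 (fully open).
- readout.get_gripper_force(): force on a finger pad.
Only numpy, scipy, OpenCV 4.12 (cv2) and the standard library are available. Lean on these libraries where they do the work, as an engineer would, in place of code of your own. Each camera call takes 0.05 s, during which the arm holds its last target. There are 200 camera calls.

### The job

Turn the filter wheel of the camera stand to station three: with a fingertip push its protruding tabs gently round, click by click and either way, until the filter of the tab with three pips has clicked in under the lens, then take the hand away. Only push the wheel, never lift it off its seat; keep off the round filters and the camera head, and leave the loose things on and around the stand where they are.

Things in the scene. Friction and masses are not known exactly. Their poses are not given: they have to be found in the camera images.
- stand: fixed camera stand; origin at table height straight below the filter wheel's axis, z up, yaw up to 25 degrees. Black base plate: x from -150 to +150 mm, y from -250 to +150 mm, top at z = 30 mm, low rails (12 mm) along y at x = +-143 mm. The wheel stands over it on a pedestal 34 mm across. Column and camera are on the -y side; the wheel's +y half is open from above
- camera_head: fixed on the stand, same origin and axes: column 110 mm wide at y = -215 mm, up to z = 455 mm; cross slide (x -112 to +143, y -130 to -180, z 225 to 295 mm) with an arm to the camera (46 mm square, z 212 to 288 mm), lens (43 mm across) and ring light (60 mm across, underside z = 135 mm), all three centred at x = 0, y = -54 mm. Not to be touched
- turret_axis (a point): the filter wheel's vertical axis at the height of the wheel's top face, 110 mm above the table; fixed to the stand. Below the wheel, on the stand's +y side, sits the spring ball's block: 20 mm wide, to 81 mm from the axis, z 72 to 98 mm
- lens_axis (a point): where the lens's line of sight meets the wheel's top face: 54 mm from the wheel's axis in the stand's -y direction; fixed to the stand
- wheel: filter wheel, plain aluminium: disc 160 mm across, z 100 to 110 mm above the table, about 0.5 kg; origin on its axis at table height. Five stations 72 degrees apart, each with a finger tab straight out from the rim in line with its filter: 20 mm wide, as thick as the disc, ending 114 mm from the axis. Tabs bear black pips like dice, one to five, rising clockwise from above; three is at its -y
- turret (a joint): angle of the wheel, rad, growing anticlockwise from above, no end stops; 0 or any whole turn is station three under the lens. A spring ball clicks in at each multiple of 72 degrees: leaving a click takes 3 to 5 N at a tab, more if fast, falling off half way, then the wheel runs on by itself, damped, into the next click and stops. It may rarely start balanced half way
- station_three (a point): centre of station three's filter, on the wheel's top face, 54 mm from the axis; turns with the wheel
- tab_three (a point): top of the tab with three pips, 97 mm from the wheel's axis; turns with the wheel
- filters: the five filters of the wheel, in round cells 36 mm across that stand 4 mm above the wheel's top face, centred 54 mm from the axis; origin on the axis at table height. Not to be touched
- turret_seat (a joint): height in m by which the wheel has been lifted on its spindle, where its weight and a light spring hold it (about 9 N); 0 is fully seated, 0.012 is the stop
- spare_lens: spare camera lens, black with a steel band, 42 mm across and 56 mm tall, standing upright loose on the base plate; origin at the centre of its foot
- lens_cap: grey lens cap, a disc 48 mm across and 10 mm thick, loose on the base plate; origin at the centre of its underside
- bracket: steel sample part, a 70 x 40 mm plate with a 26 mm high flange, lying loose on the base plate below the lens; origin under its centre
- tube: lens extension tube, a steel ring 31 mm across and 20 mm tall, loose on the base plate; origin at the centre of its foot
- hex_driver: hex driver, 160 mm long and 13 mm thick, lying loose on the table along its own x axis, handle towards -x; origin between handle and blade
- blower: rubber dust blower, a bulb 60 mm across with a thin nozzle upwards, 125 mm tall, standing loose on the table; origin at the centre of its foot
- cleaner: white plastic bottle of lens cleaner, 38 mm across and 115 mm tall, standing loose on the table; origin at the centre of its foot

How it is judged:
At the end, for the whole second after the job is handed in: The filter of station three stands centred under the lens within 3 mm (the wheel at rest in its click), the wheel is seated (lifted less than 3 mm), and every loose thing is within 15 mm of where it stood (horizontal distance between station_three and lens_axis below 0.003 m and velocity of joint turret between -0.05 and 0.05 rad/s and value of joint turret_seat below 0.003 m and distance of each of spare_lens, lens_cap, bracket, tube, hex_driver, blower, cleaner from where it was at the start of the episode below 0.015 m); the robot touches nothing.
It fails at once if the wheel is lifted more than 4 mm on its spindle (value of joint turret_seat above 0.004 m).
It fails at once if a filter is touched (more than 0.5 N) (contact force between filters and the fingers above 0.5 N or contact force between filters and the arm above 0.5 N).
It fails at once if the camera head is touched (more than 0.5 N) (contact force between camera_head and the fingers above 0.5 N or contact force between camera_head and the arm above 0.5 N).
It fails at once if the wheel is pushed roughly or squeezed (more than 20 N) (contact force between wheel and the fingers above 20 N or contact force between wheel and the arm above 20 N).
It fails at once if a loose thing is lifted or shifted by more than 15 mm (distance of any of spare_lens, lens_cap, bracket, tube, hex_driver, blower, cleaner from where it was at the start of the episode above 0.015 m).
It also fails if it takes over 67 s, if anything falls off the work surface, if the arm or the gripper's body presses on something with over 40 N, if the wrist force passes 120 N, or if a joint passes its speed limit or range.

## Working session

There is one attempt and no reset: what is moved stays moved. The work goes in short steps, each a Python script; the robot and the scene stay as the last script left them, time stands still between calls to the robot, and variables do not carry over. Pictures are saved under pics/ and viewed, at most 10 in all, crops included, and the job is handed in when it is done.

```bash
mkdir -p pics; python3 - <<'E'
from plant import env,capture,readout
import cv2,numpy as np
for n in("scene","top"):
    c=capture(n);cv2.imwrite(f"pics/{n}0.png",cv2.resize(c["img"],(800,600),interpolation=cv2.INTER_CUBIC))
    print(n,c["fx"],c["cx"],c["cy"],np.round(c["R"],3).tolist(),c["t"], -c["R"].T@c["t"])
print(readout.get_time(),readout.get_eef_rot())
E
```

```text
scene 436.9369498912399 278.9109682220419 204.6022889253984 [[0.514, 0.858, 0.0], [0.56, -0.335, -0.758], [-0.65, 0.39, -0.652]] [-0.41236221 -0.18428767  1.17272945] [ 1.07766839 -0.16471623  0.62513863]
top 391.8774210193521 283.0846922108613 211.35010364963557 [[0.03, -0.999, -0.026], [-0.998, -0.028, -0.064], [0.063, 0.028, -0.998]] [0.11891185 0.5925248  0.69345504] [0.54359055 0.11604987 0.73290333]
0.1 [ 9.83491382e-01  1.80951358e-01 -2.30598575e-04 -1.11981161e-03]
```

View pics/scene0.png

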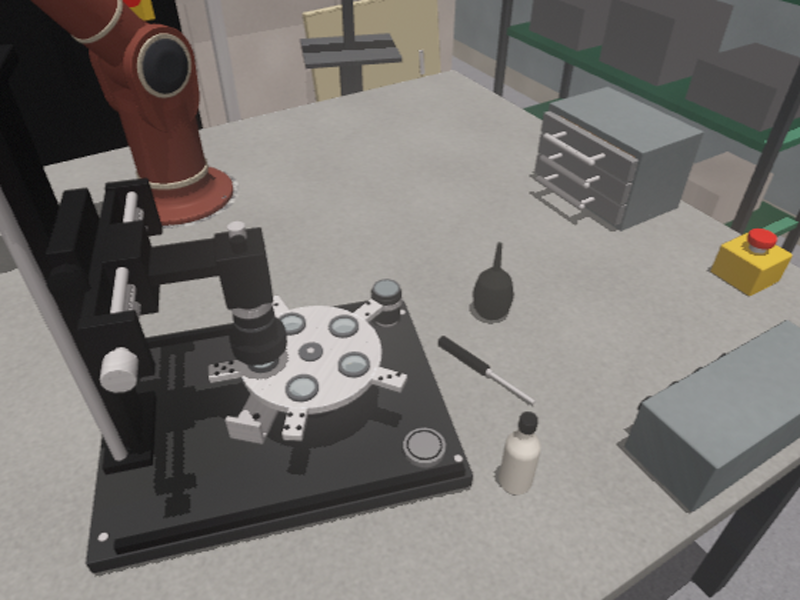

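View pics/top0.png

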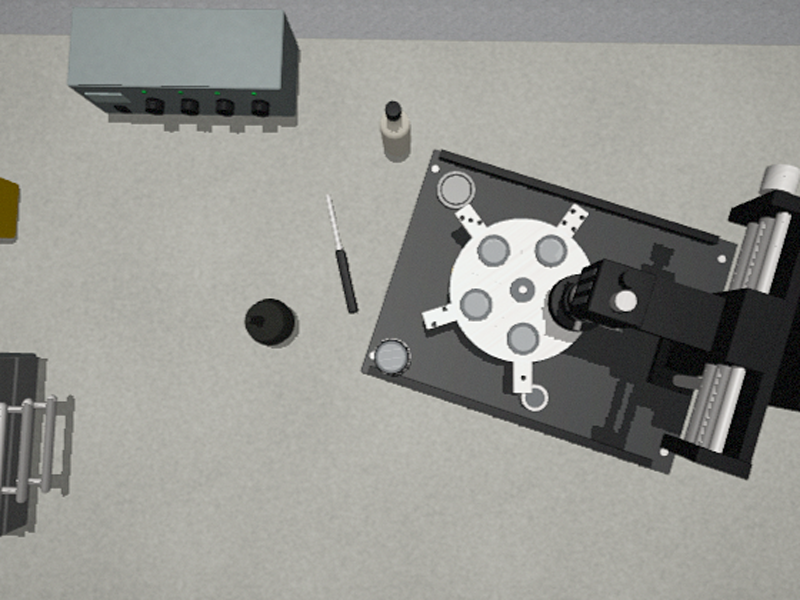

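The top view shows the hub at about (522,289). Going clockwise, tab 1 is at (522,378), tab 2 at (437,318), tab 3 at (470,220), tab 4 at (573,218), and tab 5 is under the lens. Two clockwise clicks will bring tab 3 under the lens. I'll push the tab standing at stand angle 126° (robot side, open half) twice.

```bash
cat > h.py <<'E'
from plant import env,capture,workorder,readout
import cv2,numpy as np
def ray(c,u,v,z):  # u,v in 560x420 pixels
    o=-c["R"].T@c["t"]; d=c["R"].T@np.array([(u-c["cx"])/c["fx"],(v-c["cy"])/c["fy"],1])
    return o+d*(z-o[2])/d[2]
def proj(c,X):
    p=c["R"]@np.asarray(X)+c["t"]; return np.array([c["fx"]*p[0]/p[2]+c["cx"],c["fy"]*p[1]/p[2]+c["cy"]])
def frame(c,ax,yaw,name,offset=0,extra=()):
    im=cv2.resize(c["img"][80:300,220:480],None,fx=3,fy=3,interpolation=cv2.INTER_CUBIC) if name.startswith("top") else cv2.resize(c["img"][150:350,120:360],None,fx=3,fy=3,interpolation=cv2.INTER_CUBIC)
    o=(220,80) if name.startswith("top") else (120,150)
    def dot(X,col):
        p=(proj(c,X)-o)*3+1; cv2.circle(im,tuple(int(round(v)) for v in p),2,col,-1)
    for k in range(5):
        for r,w in((114,-10),(114,10),(97,0),(54,0)):
            a=yaw+np.radians(-90+72*k)+offset
            dot([ax[0]+.001*(r*np.cos(a)-w*np.sin(a)),ax[1]+.001*(r*np.sin(a)+w*np.cos(a)),.11],(0,0,255))
    for x,y in((-150,150),(150,150),(-150,-250)):
        dot([ax[0]+.001*(x*np.cos(yaw)-y*np.sin(yaw)),ax[1]+.001*(x*np.sin(yaw)+y*np.cos(yaw)),.03],(0,255,0))
    for X in extra: dot(X,(255,0,0))
    dot([ax[0],ax[1],.11],(255,0,255))
    cv2.imwrite(f"pics/{name}.png",im)
E
python3 - <<'E'
from h import *
c=capture("top"); P=lambda u,v,z:ray(c,u*.7,v*.7,z)
ax=P(522,289,.11)
A=P(437,150,.03);B=P(363,373,.03)
x=A-B; yaw=np.arctan2(x[1],x[0]); print("axis",ax,"plate len",np.linalg.norm(x),"yaw",np.degrees(yaw))
ey=np.array([-np.sin(yaw),np.cos(yaw),0]); print("axis from plate",((A+B)/2-.15*ey)[:2])
for t in((522,378),(437,318),(470,220),(573,218)):
    d=P(*t,.11)-ax; print(np.hypot(*d[:2]),np.degrees(np.arctan2(d[1],d[0])-yaw)%360)
frame(c,ax,yaw,"top1"); frame(capture("scene"),ax,yaw,"scene1")
E
```

```text
axis [0.60121417 0.00336829 0.11      ] plate len 0.2986520139974333 yaw -16.5334675034606
axis from plate [ 0.5981846  -0.00135403]
0.0982254579631222 197.47846406434522
0.09975104039470652 127.03944655506491
0.09650603097087604 54.46736652290773
0.09824595914438511 342.24091854115755
```

View pics/top1.png

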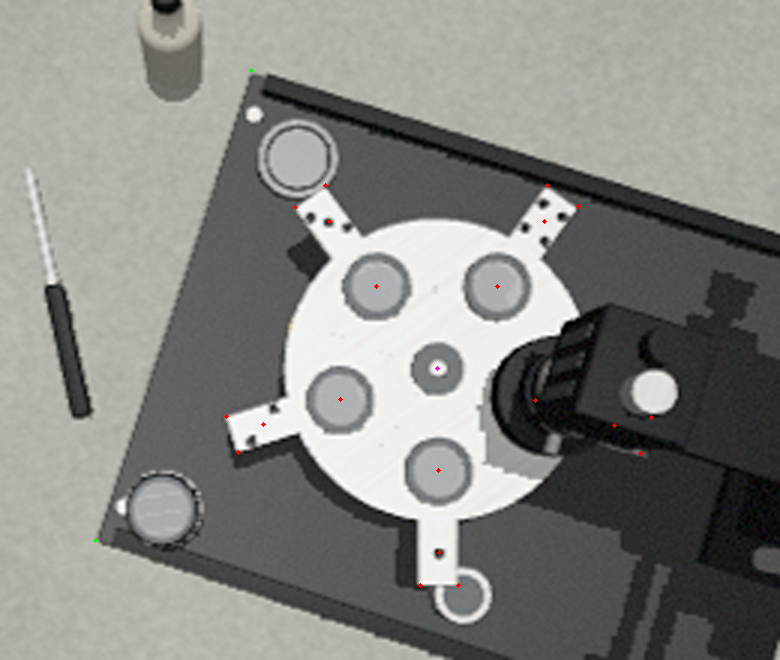

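View pics/scene1.png

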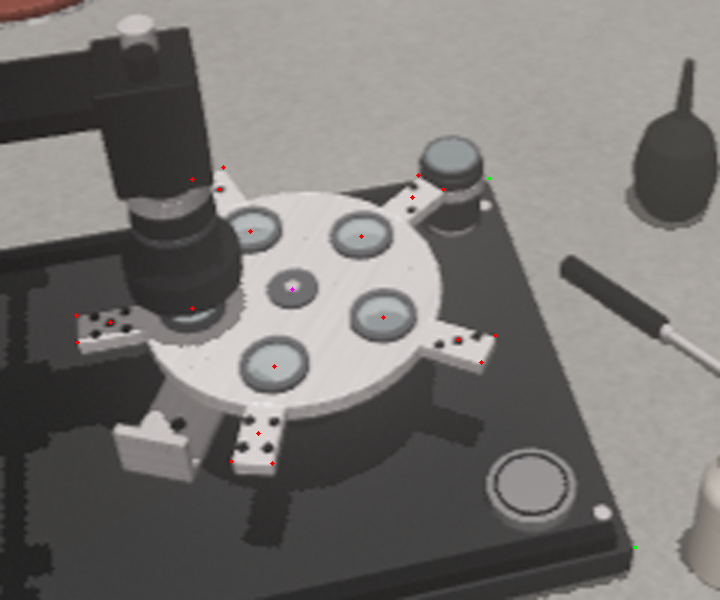

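```bash
cat >> h.py <<'E'
from scipy.spatial.transform import Rotation as Ro
AX=np.array([.6005,.0035]); YAW=np.radians(-16.5)
def pose(deg,z,r=.100,flip=1):
    a=np.radians(deg)+YAW
    y=flip*np.array([-np.sin(a),np.cos(a),0]); zz=np.array([0,0,-1.]); x=np.cross(y,zz)
    return np.array([*(AX+r*np.array([np.cos(a),np.sin(a)])),z]), Ro.from_matrix(np.c_[x,y,zz]).as_quat()
E
python3 - <<'E'
from h import *
q0=readout.get_eef_rot()
for r in(.43,.5,.65):
  for z in(.5,.55,.6):
    a=-1.208; print(r,z,np.round(q,2) if (q:=env.solve_ik([r*np.cos(a),r*np.sin(a),z],q0)) is not None else None)
for d in(148,103):
  for f in(1,-1):
    for z in(.117,.17,.3,.5):
      p,o=pose(d,z,flip=f); q=env.solve_ik(p,o); print(d,f,z,np.round(p,3),None if q is None else np.round(q,2))
E
```

```text
0.43 0.5 [ 1.17  0.11 -0.02  1.47  0.    1.57 -0.05]
0.43 0.55 [ 1.17  0.11 -0.01  1.33  0.    1.7  -0.05]
0.43 0.6 [ 1.17  0.13 -0.01  1.17  0.    1.85 -0.05]
0.5 0.5 [ 1.17  0.23 -0.01  1.31  0.    1.6  -0.05]
0.5 0.55 [ 1.17  0.24 -0.01  1.16  0.    1.74 -0.04]
0.5 0.6 [ 1.17  0.27 -0.    0.99  0.    1.89 -0.04]
0.65 0.5 [ 1.17  0.55  0.    0.82 -0.    1.78 -0.03]
0.65 0.55 [ 1.17  0.59  0.01  0.61 -0.    1.95 -0.03]
0.65 0.6 None
148 1 0.117 [0.534 0.078 0.117] [-0.3   0.6   0.18  1.88 -0.16  0.67 -2.45]
148 1 0.17 [0.534 0.078 0.17 ] [-0.26  0.52  0.11  1.83 -0.08  0.79 -2.53]
148 1 0.3 [0.534 0.078 0.3  ] [-0.12  0.38 -0.1   1.64  0.04  1.12 -2.64]
148 1 0.5 [0.534 0.078 0.5  ] [ 0.03  0.33 -0.34  1.19  0.11  1.64 -2.7 ]
148 -1 0.117 [0.534 0.078 0.117] [ 0.16  0.65 -0.54  1.87  0.47  0.75  0.08]
148 -1 0.17 [0.534 0.078 0.17 ] [ 0.2   0.59 -0.6   1.81  0.42  0.87  0.13]
148 -1 0.3 [0.534 0.078 0.3  ] [ 0.28  0.46 -0.7   1.63  0.32  1.17  0.22]
148 -1 0.5 [0.534 0.078 0.5  ] [ 0.31  0.4  -0.84  1.18  0.29  1.68  0.27]
103 1 0.117 [0.607 0.103 0.117] [ 0.38  0.97 -1.15  1.64  0.95  1.19  2.08]
103 1 0.17 [0.607 0.103 0.17 ] [ 0.39  0.89 -1.15  1.59  0.85  1.23  2.15]
103 1 0.3 [0.607 0.103 0.3  ] [ 0.38  0.73 -1.15  1.41  0.67  1.42  2.31]
103 1 0.5 [0.607 0.103 0.5  ] [ 0.26  0.63 -1.15  0.94  0.59  1.86  2.47]
103 -1 0.117 [0.607 0.103 0.117] [ 0.02  0.72 -0.37  1.65  0.33  0.84 -0.56]
103 -1 0.17 [0.607 0.103 0.17 ] [ 0.05  0.66 -0.42  1.6   0.32  0.95 -0.54]
103 -1 0.3 [0.607 0.103 0.3  ] [ 0.1   0.55 -0.52  1.42  0.28  1.24 -0.51]
103 -1 0.5 [0.607 0.103 0.5  ] [ 0.11  0.52 -0.67  0.95  0.32  1.76 -0.49]
```

```bash
python3 - <<'E'
from h import *
T=lambda s:print(s,round(readout.get_time(),2),np.round(readout.get_q(),2))
env.gripper_close()
q0=readout.get_eef_rot(); a=-1.208
q=env.solve_ik([.43*np.cos(a),.43*np.sin(a),.6],q0)
env.move_joints(q); T("up")
q=np.array(readout.get_q()); q[0]=-.15; q[2]=0; env.move_joints(q); T("swung")
p,o=pose(148,.35,flip=-1); q=env.solve_ik(p,o); print(np.round(q,2))
env.reach(p,o); T("above")
env.servo_line(pose(148,.18)[0],rate=.2); T("down")
print(readout.get_tcp_pos(),readout.get_wrist_force(),readout.get_width())
frame(capture("top"),AX,YAW,"top2"); c=capture("scene"); cv2.imwrite("pics/scene2.png",cv2.resize(c["img"],(800,600)))
E
```

```text
up 3.22 [ 1.17  0.13 -0.01  1.17  0.    1.84 -0.05]
swung 5.11 [-0.15  0.13  0.    1.17  0.    1.84 -0.05]
[-0.13  0.35 -0.08  1.55  0.03  1.24  0.51]
above 6.17 [-0.13  0.35 -0.08  1.55  0.03  1.24  0.51]
down 7.17 [-0.14  0.51 -0.07  1.81  0.05  0.82  0.49]
[0.53534023 0.07858311 0.18140683] [-0.05640332  0.07628114  0.97799656] 0.006947318773670747
```

View pics/scene2.png

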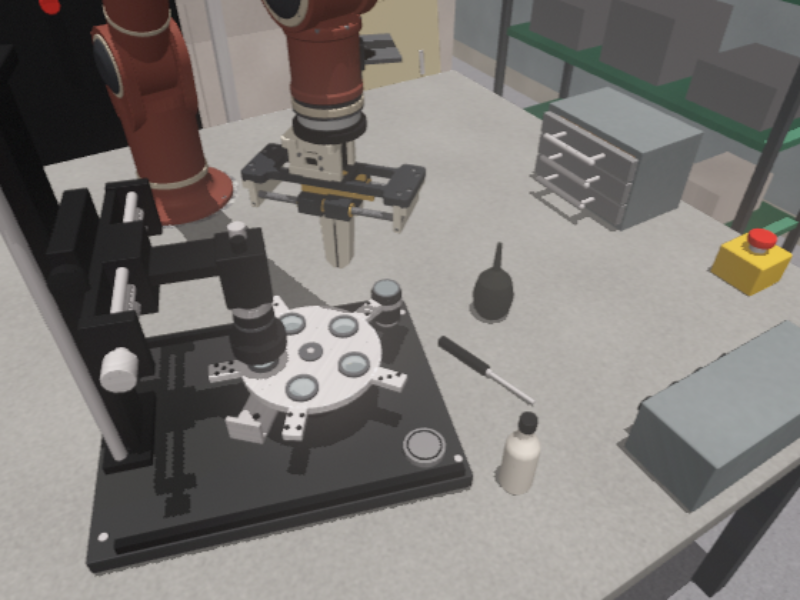

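The scene view shows the closed fingers at (340,250), above and behind tab 2, clear of the camera. Next I'll lower them and push along the arc.

```bash
cat >> h.py <<'E'
def push(d0,d1,step=4,rate=.04,lim=9):
    for d in np.arange(d0-step,d1-.1,-step):
        p,o=pose(d,.117,flip=-1)
        hit=env.servo_line(p,o,rate=rate,force_limit=lim)
        f=readout.get_wrist_force(); t=readout.get_tcp_pos()
        print(d,hit,np.round(f,1),np.round(t,3),round(readout.get_time(),2))
        if hit: return False
    return True
E
python3 - <<'E'
from h import *
p,o=pose(148,.117,flip=-1)
print(env.servo_line(p,o,rate=.1,force_limit=6),readout.get_tcp_pos(),readout.get_wrist_force())
print(push(148,104))
env.sleep(.5)
frame(capture("top"),AX,YAW,"top3")
E
```

```text
False [0.5347181  0.07849472 0.11745583] [-0.16986427 -0.373901    0.67580004]
144.0 False [ 0.4 -0.3  0.6] [0.54  0.083 0.118] 8.38
140.0 False [-0.4 -1.2  0. ] [0.545 0.086 0.117] 8.7
136.0 False [-2.9 -1.1  2. ] [0.55  0.09  0.117] 9.03
132.0 False [-2.1 -0.9  2. ] [0.557 0.094 0.117] 9.35
128.0 False [-2.1 -1.2  0.5] [0.564 0.096 0.117] 9.68
124.0 False [-0.9 -0.4  0.4] [0.571 0.099 0.117] 10.0
120.0 False [-1.5 -0.5  0.6] [0.578 0.101 0.117] 10.32
116.0 False [-1.  -0.6  0.8] [0.584 0.102 0.117] 10.65
112.0 False [0.7 0.8 1.4] [0.591 0.103 0.117] 10.97
108.0 False [-0.3  0.3 -0. ] [0.598 0.104 0.117] 11.3
104.0 False [-0.6  0.3  0.3] [0.605 0.103 0.117] 11.62
True
```

View pics/top3.png

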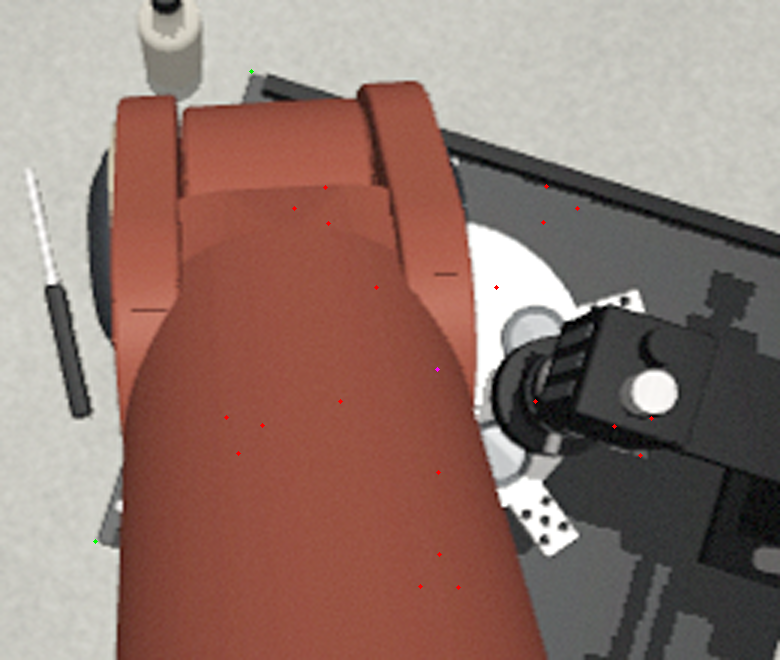

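The top view shows tab 5 at (545,525), which is about 37° of turn, so the wheel is right at the half-way point. I'll push on a little.

```bash
python3 - <<'E'
from h import *
print(push(104,92,step=3)); env.sleep(.7)
frame(capture("scene"),AX,YAW,"scene4")
E
```

```text
101.0 False [-0.9 -0.1 -0.5] [0.61  0.103 0.117] 12.46
98.0 False [-0.1  0.8 -0.9] [0.615 0.102 0.117] 12.74
95.0 False [ 1.1  0.5 -0.6] [0.62  0.101 0.117] 13.03
92.0 False [0.  0.1 0. ] [0.625 0.1   0.117] 13.31
True
```

View pics/scene4.png

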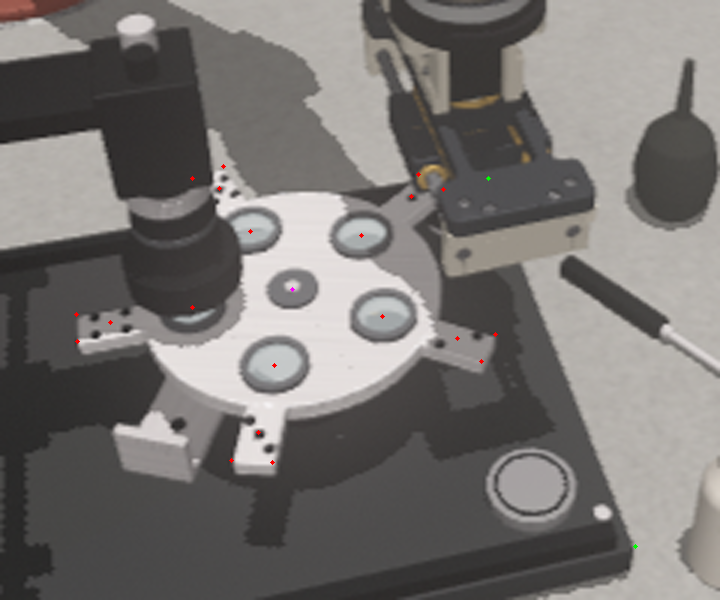

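The scene crop shows the first click is done: four pips under the lens at (110,322) and three pips at (258,440). I'll lift, go back behind the next tab, and repeat.

```bash
python3 - <<'E'
from h import *
env.servo_line(pose(92,.17)[0],rate=.1)
p,o=pose(148,.17,flip=-1); env.servo_line(p,o,rate=.1)
p,o=pose(148,.117,flip=-1)
print(env.servo_line(p,o,rate=.08,force_limit=6),readout.get_tcp_pos())
print(push(148,92)); env.sleep(.7)
env.servo_line(pose(92,.2)[0],rate=.1)
env.servo_line(pose(120,.35,r=.16)[0],rate=.15); env.sleep(.5)
frame(capture("scene"),AX,YAW,"scene5"); print(readout.get_time(),readout.get_wrist_force())
E
```

```text
False [0.53461813 0.0784688  0.11725137]
144.0 False [-0.4  0.4 -1.1] [0.54  0.083 0.117] 17.01
140.0 False [-0.5 -0.5 -0. ] [0.545 0.086 0.117] 17.33
136.0 False [-2.1 -1.7  1.6] [0.55  0.09  0.117] 17.66
132.0 False [-2.6 -1.4  1.6] [0.557 0.094 0.117] 17.98
128.0 False [-1.5 -1.6  1.2] [0.564 0.096 0.117] 18.31
124.0 False [-1.6 -1.8  0.1] [0.571 0.099 0.117] 18.63
120.0 False [-0.7 -1.3  0.3] [0.577 0.101 0.117] 18.96
116.0 False [-0.9  0.   1.6] [0.584 0.102 0.117] 19.28
112.0 False [-0.7  0.2  0.5] [0.591 0.103 0.117] 19.61
108.0 False [-0.2  0.8  0.3] [0.598 0.104 0.117] 19.93
104.0 False [-1.  -0.   0.3] [0.605 0.103 0.117] 20.26
100.0 False [ 0.5 -0.3 -0.2] [0.612 0.103 0.117] 20.58
96.0 False [0.7 0.1 0.3] [0.619 0.102 0.117] 20.91
92.0 False [-1.6  0.8 -0.6] [0.625 0.1   0.117] 21.23
True
24.7667 [-0.24765223 -0.33155084  0.01196928]
```

View pics/scene5.png

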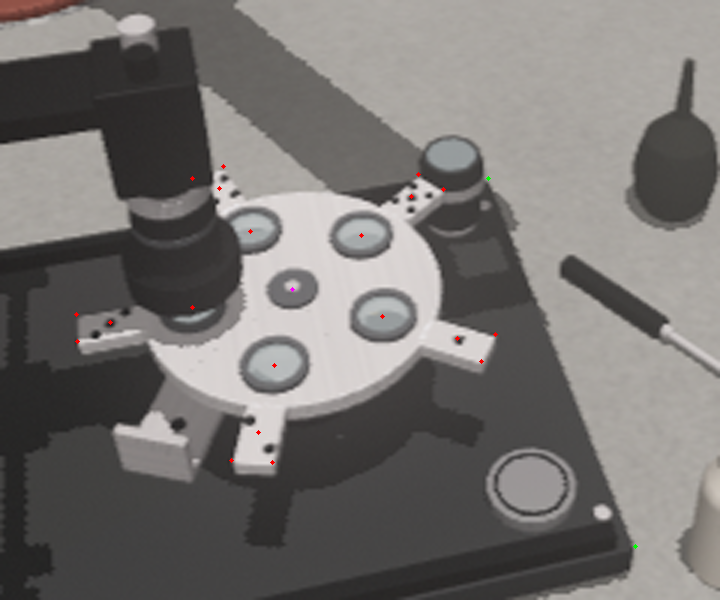

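The tab with three pips is under the lens at (110,322), the wheel matches the click pose, and the loose things haven't moved. The hand is clear.

```bash
python3 -c "
from plant import workorder
print(workorder.sign_off())"
```

```text
the job is handed in; nothing more can be done
None
```

I turned the wheel two clicks clockwise, station three is clicked in under the lens with the hand clear, and I handed the job in at about 25 s; sign-off gave no verdict.

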